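Uncover the reagent tray

TASK

Uncover the reagent tray that stands on the sloping dock: ease the low end of its lid up just far enough to clear the lip, draw the lid out of its grooves, and lay it flat in the shallow white pan, handle up, setting it down rather than dropping it. Keep the tray seated flat on the dock all the while, without lifting or dragging it, and do not disturb the other things on the bench.

Things in the scene. Friction and masses are not known exactly. Their poses are not given: they have to be found in the camera images.
- tray: Loose white reagent tray full of vials, 176 x 112 mm, about 1.1 kg, lying on the dock's 12 degree slope. Origin: centre of its underside; +x runs along it up the slope to the closed end, -x to the low end with the lip, z out of its floor. Ledges 52 mm above the underside carry the lid. The grey rim leaves the lid 1.5 mm side play and is clipped on 0 to 6.5 mm high: this rise is not reported.
- lip (a point): Middle of the low end at ledge height, x = -85.5 mm in the tray; axes as the tray's. Here the rim's lip, 5 mm thick, stands across the tray, its top 3.8 mm plus the rim's rise (so 3.8 to 10.3 mm) above the ledges and this point. The lid can only be drawn out once its low end is above the lip; lifting the lid level is not enough.
- groove (a point): Middle line of the tray at ledge height, x = -34 mm, where the groove tops begin; from here to the closed end they cover the lid's edges (over 41.5 mm off the middle line, 4 mm thick), 3.4 mm plus the rim's rise above the lid. Tipped about its upper edge the lid binds here at 1.7 to 5 degrees (low end up 4.8 to 13.9 mm), always past the lip; about 6 N more at the handle lifts the tray.
- lid: White plastic sliding lid, a plate 160 x 96 x 5 mm, about 0.13 kg, loose on the tray's ledges behind the lip. Origin: centre of the plate's underside; axes as the tray's (+x to its upper end under the groove tops, -x to the low end, z up out of the plate). Kept tipped and drawn some 120 mm along its own plane towards the low end, it is free of the grooves and can be lifted away.
- handle (a point): Middle of the top edge of the lid's handle: an upright rib on the plate, 12 mm thick along x, 60 mm wide along y, 24 mm high, 42 mm from the lid's middle towards the low end. This point is at x = -42, z = 29 mm in the lid; axes as the lid's.
- dock: Fixed sloping dock of aluminium sheet, 220 x 134 mm, about 73 mm high at the upper end and 27 mm at the lower, with an end stop 16 mm and side guides 12 mm high round the tray. Origin: bench height under its middle; +x (level) points towards its high end; its deck is 50 mm above the origin there.
- pan: Fixed shallow rectangular white pan, open on top, 210 x 150 mm outside, 20 mm high, walls and floor 3 mm. Origin: centre of its underside; x along its length, z up.
- dish: Bystander: low glass dish, 60 mm across, 22 mm high. Origin: centre of its underside.
- jar: Bystander: small amber jar with a white cap, 54 mm across, 45 mm high. Origin: centre of its underside.
- rack: Bystander: white tube rack with tubes, 75 x 210 mm, 84 mm high. Origin: centre of its underside.
- tipbox: Bystander: grey tip box with a clear cover, 88 x 128 mm, 74 mm high. Origin: centre of its underside.
- buffer: Bystander: white bottle, 70 mm across, 150 mm high. Origin: centre of its underside.
- beaker: Bystander: glass beaker, 72 mm across, 90 mm high. Origin: centre of its underside.
- pipette: Bystander: pipette lying on the bench, about 250 mm long, 26 mm thick. Origin: on the bench under its middle.

How it is judged:
By the outcome, as a careful person would: the job done as asked, in the order asked, and still so for the second after the job is handed in, with the robot touching nothing.
It also fails if it takes over 69 s, if anything falls off the work surface, if the arm or the gripper's body presses on something with over 40 N, if the wrist force passes 120 N, or if a joint passes its speed limit or range.

ROBOT

A 7-joint arm with a two-finger parallel gripper is mounted at the origin on the work surface. World frame = base frame: x ahead of the robot, y to its left, z up, the work surface at z = 0. Lengths are in mm, angles in rad, forces in N, time in s.
With the tool pointing down it reaches from about 400 to 875 mm from the base axis. Payload 4.4 kg.
Tool frame: the origin (TCP) lies between the finger pads; the fingertips stand ctrl.finger_overhang ahead of it and the grasp point (between the pads) lies 11 mm behind it (ctrl.finger_overhang is the distance from the TCP to the fingertips, in mm); z points along the fingers, y is the direction in which the jaws open and shut (so a half turn about z gives the same grasp; the last joint's range is limited). The gripper opens to 85 mm and grips with 20 to 120 N. Pads are 22 mm wide; open, the fingers measure 114 mm over their backs; the gripper's body (76 mm by 85 mm) begins 54 mm behind the grasp point. The pads swing forward as they close: fully open they stand 13 mm farther back than shut.
Start: joints at [1.217, 0.628, 0.038, 1.517, -0.027, 0.996, -0.02], TCP at [184.526, -623.272, 239.313] pointing down, gripper open.
Joint ranges: [-3.06, 3.06], [-0.37, 2.12], [-1.25, 1.32], [0.18, 2.47], [-1.1, 4.24], [0.23, 1.98], [-2.94, 2.94]. Speed limits (rad/s): [2.57, 2.57, 3.14, 3.14, 3.14, 3.14, 3.14].

INTERFACE

Orientations are given as [roll, pitch, yaw] about the fixed x, y, z axes, in that order (R = Rz(yaw) Ry(pitch) Rx(roll)).
In Python, from cell import ctrl gives the robot as it stands. The module is installed in compiled form; this text tells all that it offers.
- The arm moves only by the tool step_arm, never from a script. Its argument "deltas" is a list that holds one entry, the list of rows, each a list of 7 numbers: the opening, from 0 (shut) to 1 (fully open), then the shift along the world's x, y, z in mm, then the turn, a rotation vector about the world's x, y, z in rad. In form: [[[grip, tx, ty, tz, rx, ry, rz], ...]]. A call has 1 to 10 rows; each row shifts and turns the commanded pose from where the row before left it; what a row does not reach is not made up. A row lasts 1/12 s, in which the tool goes at most 41.7 mm and 7.16 degrees, less where a joint would pass 70% of its speed; a pose out of reach is approached as far as the arm can. A call is refused whole if a number of a shift passes 41.7 or a number of a turn 0.125, either way. A call with a gripper value outside its range is refused whole. The fingers move at their own pace and stop on an object; the grip force is fixed at half the most. Time passes only in rows, so rows that do not move let the fingers close. It gives the time, the measured TCP pose, the force and the opening at its end, in the units of the state.
- ctrl.read_state(): the state, without advancing time (a new reading comes with each control period).
- ctrl.get_image(name): name is "side" or "top"; returns (picture, depth): 420x560x3 uint8, red, green, blue; 420x560 float32, mm along the optical axis (not along the pixel's ray), 0 where there is no reading.
- ctrl.camera_info(name): a dict with "intrinsics" (3x3 intrinsics, pixels), "rvec" (rotation vector, rad) and "tvec" (3), from world to camera coordinates, as OpenCV has them. Camera axes: x right, y down, z forward; pixel columns grow to the right and rows downward; lengths in mm; the calibration is good to about 2 mm. A picture is of the moment at which its call begins. camera_info takes no time and is no camera call.
- ctrl.finish_job(): hands the job in, once; it reports no verdict.
The state is a dict: "clock": time; "qpos": joint angles; "qd": joint speeds; "tau": joint torques, N m; "eef_pos": TCP position; "tool_rot": TCP orientation; "force": force on the tool from outside, world axes, zero at the start; "torque": the same for the moment, N m; "width": finger opening in mm.
Only numpy, scipy, OpenCV 4.12 (cv2) and the standard library are available. Lean on these libraries where they do the work, as an engineer would, in place of code of your own. Each camera call takes 0.05 s, during which the arm holds its last target.

## Working session

There is one attempt and no reset: what is moved stays moved. The work goes in short steps, Python scripts to look and compute and a tool call to move; the robot and the scene stay as the last step left them, time stands still between calls to the robot, and variables do not carry over. Pictures are saved under pics/ and viewed, and the job is handed in when it is done.

Besides the shell and the picture viewer there is one more tool, called after "Emit:" by a JSON object that holds its "fn" and its "kwargs", one argument or row to a line. step_arm: Moves the arm, as the interface text tells. Its arguments: {"type":"object","properties":{"deltas":{"type":"array"}},"required":["deltas"]}

```bash
mkdir -p pics; cat > h.py <<'E'
import numpy as np, cv2
from cell import ctrl
def cam(n):
    i=ctrl.camera_info(n); K=np.array(i["intrinsics"]); R=cv2.Rodrigues(np.array(i["rvec"],float))[0]; t=np.array(i["tvec"],float).ravel()
    return K,R,t
def cloud(n,d):
    K,R,t=cam(n); v,u=np.indices(d.shape)
    p=np.stack([(u-K[0,2])/K[0,0]*d,(v-K[1,2])/K[1,1]*d,d],-1)
    return (p-t)@R
def grab(n,tag):
    im,d=ctrl.get_image(n); cv2.imwrite(f"pics/{tag}.png",im[...,::-1]); np.save(f"pics/{tag}.npy",d); return im,d
E
python3 - <<'E'
from h import *
for n in("top","side"):
    grab(n,n+"0"); K,R,t=cam(n); print(n,K.round(1).tolist(),(-R.T@t).round(), R.round(2).tolist())
s=ctrl.read_state(); print(s, ctrl.finger_overhang)
E
```

```text
top [[435.8, 0.0, 278.4], [0.0, 435.8, 208.7], [0.0, 0.0, 1.0]] [ 464.   59. 1212.] [[0.0, -1.0, 0.0], [-1.0, -0.0, -0.07], [0.07, -0.0, -1.0]]
side [[511.4, 0.0, 281.0], [0.0, 511.4, 206.1], [0.0, 0.0, 1.0]] [ -99. 1113. 1175.] [[-0.85, -0.52, 0.01], [-0.35, 0.56, -0.75], [0.39, -0.64, -0.66]]
{'clock': 0.1, 'qpos': array([ 1.21716488,  0.6292555 ,  0.03840921,  1.51827382, -0.02699364,
        0.99631657, -0.02004961]), 'qd': array([ 0.00125492, -0.00150645,  0.00236099, -0.00330392, -0.00071136,
        0.00072691,  0.00042091]), 'tau': array([ 2.47719050e-03, -5.64534187e+01,  1.22993331e+00, -1.93973565e+01,
        1.11521973e-02,  5.35282437e-03, -1.28027711e-06]), 'eef_pos': array([ 184.40717371, -622.71281822,  238.47732259]), 'tool_rot': array([-3.13985615e+00,  2.48126755e-06,  2.87813934e-01]), 'force': array([-0.49744037, -0.20925473, -0.60982951]), 'torque': array([-0.00570546,  0.01365365, -0.0290976 ]), 'width': 85.26134328634647} 8.0
```

View pics/top0.png

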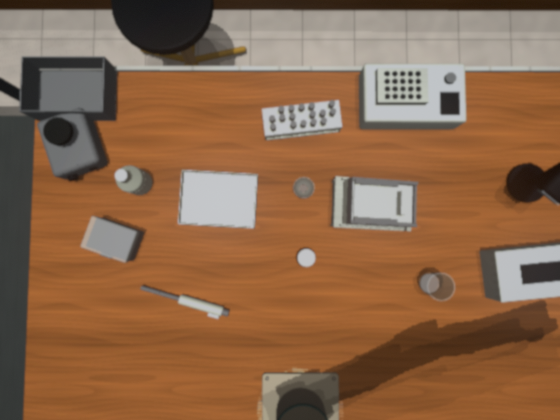

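View pics/side0.png

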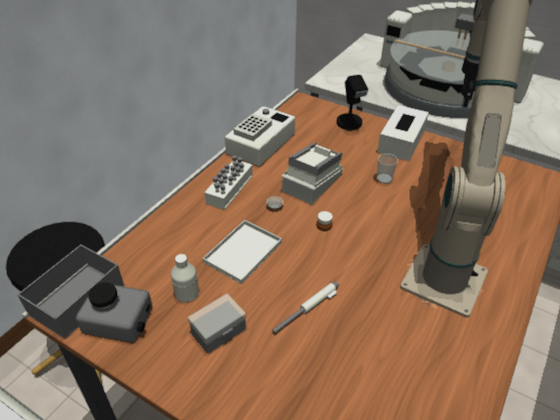

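```bash
python3 - <<'E'
from h import *
im=cv2.imread("pics/top0.png"); c=cv2.resize(im[165:240,320:430],None,fx=7,fy=7,interpolation=cv2.INTER_CUBIC); cv2.imwrite("pics/c1.png",c)
im=cv2.imread("pics/side0.png"); c=cv2.resize(im[135:210,270:360],None,fx=8,fy=8,interpolation=cv2.INTER_CUBIC); cv2.imwrite("pics/c2.png",c)
d=np.load("pics/top0.npy"); P=cloud("top",d)
for v in (180,186,190,195,200,205,210,215,220,225,230):
    print(v,[tuple(P[v,u].round().astype(int)) for u in range(332,422,6)])
E
```

```text
180 [(np.int64(625), np.int64(-92), np.int64(6)), (np.int64(616), np.int64(-99), np.int64(72)), (np.int64(615), np.int64(-114), np.int64(77)), (np.int64(609), np.int64(-122), np.int64(125)), (np.int64(608), np.int64(-135), np.int64(136)), (np.int64(608), np.int64(-151), np.int64(130)), (np.int64(608), np.int64(-166), np.int64(130)), (np.int64(609), np.int64(-182), np.int64(127)), (np.int64(609), np.int64(-198), np.int64(124)), (np.int64(610), np.int64(-214), np.int64(117)), (np.int64(610), np.int64(-229), np.int64(119)), (np.int64(611), np.int64(-247), np.int64(110)), (np.int64(626), np.int64(-294), np.int64(0)), (np.int64(625), np.int64(-309), np.int64(5)), (np.int64(626), np.int64(-328), np.int64(0))]
186 [(np.int64(609), np.int64(-92), np.int64(0)), (np.int64(600), np.int64(-99), np.int64(74)), (np.int64(599), np.int64(-114), np.int64(79)), (np.int64(594), np.int64(-122), np.int64(125)), (np.int64(594), np.int64(-137), np.int64(122)), (np.int64(595), np.int64(-153), np.int64(118)), (np.int64(595), np.int64(-169), np.int64(114)), (np.int64(595), np.int64(-185), np.int64(112)), (np.
[... 6056 characters left out ...]
230 [(np.int64(486), np.int64(-91), np.int64(0)), (np.int64(486), np.int64(-108), np.int64(-2)), (np.int64(486), np.int64(-124), np.int64(3)), (np.int64(486), np.int64(-141), np.int64(0)), (np.int64(486), np.int64(-157), np.int64(5)), (np.int64(486), np.int64(-175), np.int64(-1)), (np.int64(486), np.int64(-191), np.int64(0)), (np.int64(486), np.int64(-209), np.int64(-4)), (np.int64(486), np.int64(-225), np.int64(1)), (np.int64(486), np.int64(-242), np.int64(-1)), (np.int64(486), np.int64(-258), np.int64(-1)), (np.int64(486), np.int64(-274), np.int64(5)), (np.int64(486), np.int64(-283), np.int64(30)), (np.int64(485), np.int64(-298), np.int64(33)), (np.int64(486), np.int64(-324), np.int64(2))]
```

View pics/c1.png

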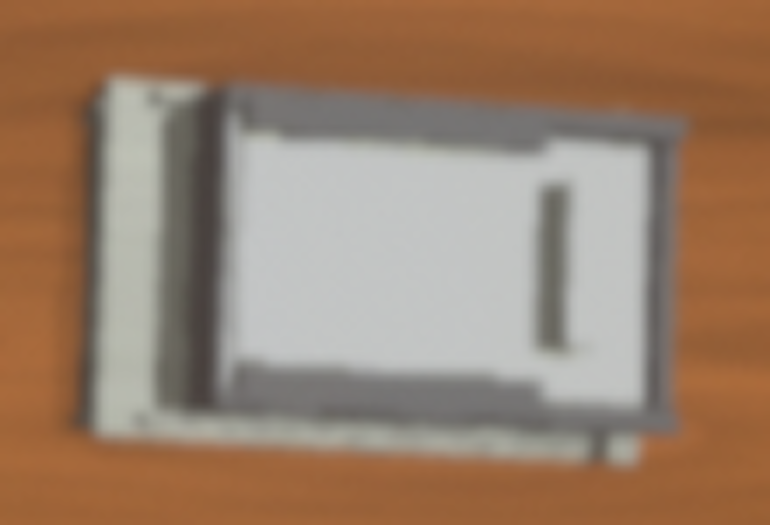

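View pics/c2.png

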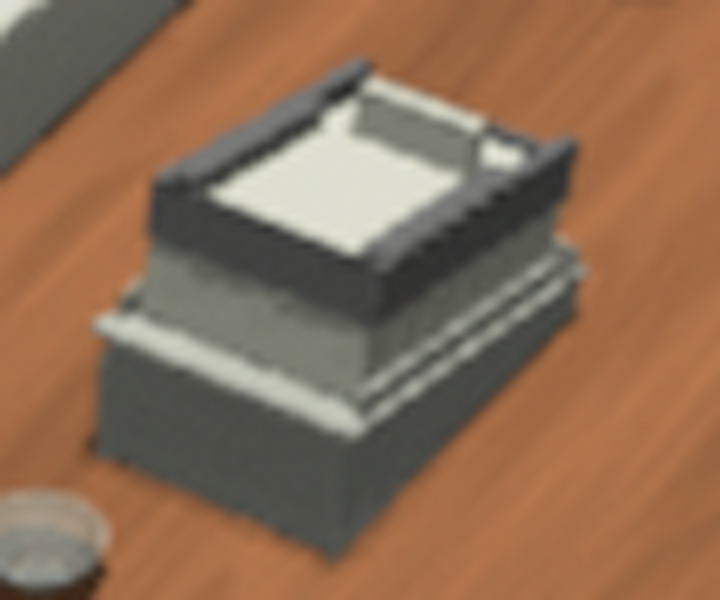

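```bash
python3 - <<'E'
from h import *
from scipy.optimize import least_squares
for n,box in(("top",(165,240,320,430)),("side",(135,210,270,360))):
    d=np.load(f"pics/{n}0.npy"); P=cloud(n,d); ok=d>0
    # bench offset
    v0,v1,u0,u1=box
    Q=P[v0:v1,u0:u1].reshape(-1,3); o=ok[v0:v1,u0:u1].ravel(); Q=Q[o]
    b=Q[np.abs(Q[:,2])<10]; print(n,"bench z",np.median(b[:,2]).round(2),b[:,2].std().round(1))
    L=Q[(Q[:,0]>520)&(Q[:,0]<585)&(Q[:,1]>-235)&(Q[:,1]<-140)&(Q[:,2]>90)]
    for _ in range(5):
        A=np.c_[L[:,0]-555,L[:,1]+190,np.ones(len(L))]; c=np.linalg.lstsq(A,L[:,2],rcond=None)[0]; r=L[:,2]-A@c; L=L[np.abs(r)<8]
    print(n,"lid plane",c.round(4),len(L),r.std().round(2), "slope deg",np.degrees(np.arctan(np.hypot(c[0],c[1]))).round(2),"yaw dir",np.degrees(np.arctan2(c[1],c[0])).round(1))
    h=(Q[:,2]-(c[0]*(Q[:,0]-555)+c[1]*(Q[:,1]+190)+c[2]))*np.cos(np.radians(12))
    for nm,m in {"near groove":(Q[:,0]>503)&(Q[:,0]<514)&(Q[:,1]>-205)&(Q[:,1]<-130),
                 "far groove":(Q[:,0]>604)&(Q[:,0]<614)&(Q[:,1]>-205)&(Q[:,1]<-130),
                 "handle":(Q[:,0]>535)&(Q[:,0]<575)&(Q[:,1]>-264)&(Q[:,1]<-252),
                 "lowplate":(Q[:,0]>530)&(Q[:,0]<580)&(Q[:,1]>-278)&(Q[:,1]<-268),
                 }.items():
        x=h[m]; x=x[np.abs(x)<40]; print("  ",nm,len(x),np.median(x).round(2),np.percentile(x,[10,25,75,90]).round(1))
E
```

```text
top bench z 1.21 2.4
top lid plane [1.360000e-02 2.113000e-01 1.106807e+02] 891 1.97 slope deg 11.95 yaw dir 86.3
   near groove 144 13.42 [11.1 12.2 15.  15.9]
   far groove 112 12.9 [10.5 11.6 14.3 15.5]
   handle 56 23.84 [21.5 22.3 25.3 26.3]
   lowplate 62 0.29 [-1.7 -1.   1.1  2.2]
side bench z -1.39 3.3
side lid plane [8.000000e-03 2.083000e-01 1.081954e+02] 196 1.86 slope deg 11.78 yaw dir 87.8
   near groove 32 12.51 [ 9.6 11.1 14.2 15.4]
   far groove 25 11.8 [-1.4 10.2 13.7 15.2]
   handle 11 23.23 [10.7 17.6 24.  24.4]
  return _methods._mean(a, axis=axis, dtype=dtype,
  ret = ret.dtype.type(ret / rcount)
Traceback (most recent call last):
IndexError: index -1 is out of bounds for axis 0 with size 0
```

```bash
python3 - <<'E'
from h import *
for n in("top","side"):
    I=[];D=[]
    for k in range(6):
        im,d=ctrl.get_image(n); I.append(im.astype(float)); D.append(np.where(d>0,d,np.nan))
    im=np.mean(I,0); d=np.nanmedian(D,0); print(n,"noise",np.nanstd(D,0).mean())
    np.save(f"pics/{n}A.npy",np.nan_to_num(d)); cv2.imwrite(f"pics/{n}A.png",im[...,::-1].astype(np.uint8))
im=cv2.imread("pics/topA.png")
cv2.imwrite("pics/c3.png",cv2.resize(im[175:230,365:425],None,fx=13,fy=10.9*1.0+2.1-2.1,interpolation=cv2.INTER_LINEAR) if 0 else cv2.resize(im[180:226,370:424],None,fx=13,fy=13,interpolation=cv2.INTER_NEAREST))
im=cv2.imread("pics/sideA.png")
cv2.imwrite("pics/c4.png",cv2.resize(im[138:188,282:348],None,fx=12,fy=12,interpolation=cv2.INTER_NEAREST))
E
```

```text
top noise 2.4591513
side noise 4.5523863
```

View pics/c3.png

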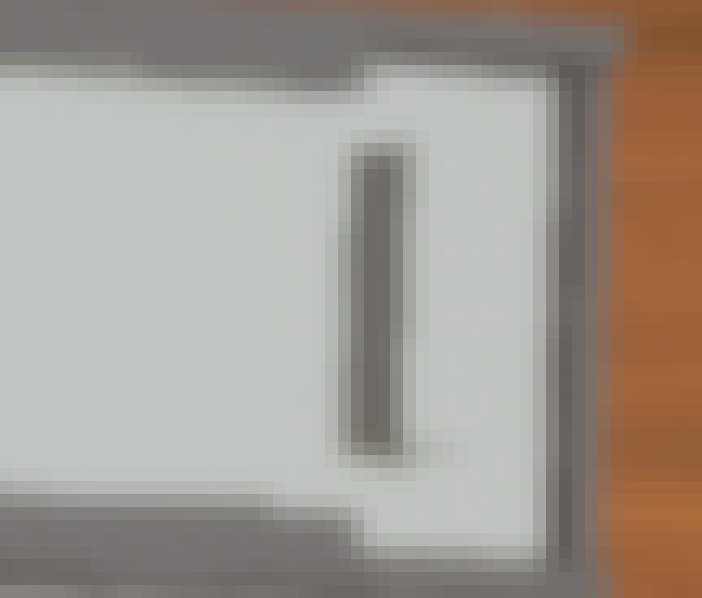

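View pics/c4.png

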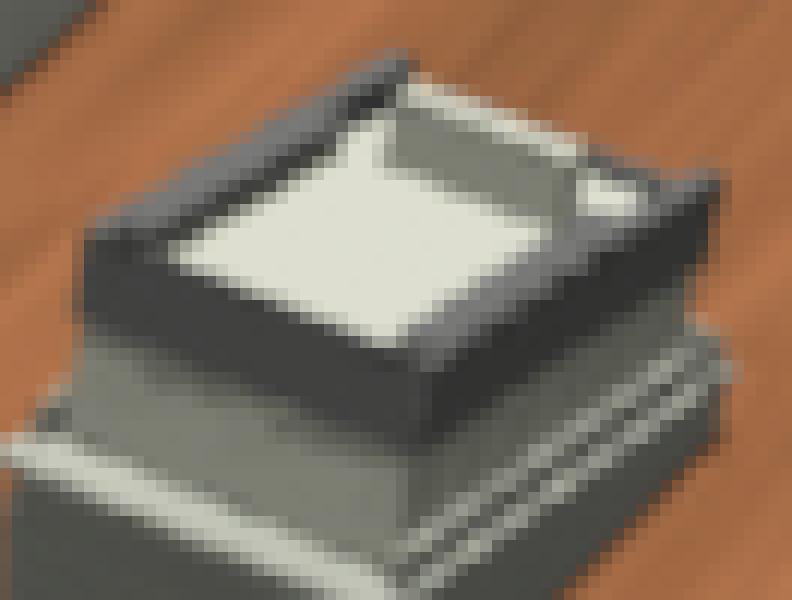

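```bash
cat >> h.py <<'E'
def proj(n,X):
    K,R,t=cam(n); c=np.atleast_2d(X)@R.T+t; p=c@K.T; return p[:,:2]/p[:,2:]
def Rlid(psi,th=np.radians(12)):
    x=np.array([np.cos(psi)*np.cos(th),np.sin(psi)*np.cos(th),np.sin(th)]); y=np.array([-np.sin(psi),np.cos(psi),0]); return np.c_[x,y,np.cross(x,y)]
E
python3 - <<'E'
from h import *
from scipy.optimize import least_squares
T=np.array([[370+404/13,180+145/13],[370+402/13,180+457/13],[370+350/13,180+145/13],[370+344/13,180+457/13]])-.5
Tp=np.array([[-36,-30,29],[-36,30,29],[-36,-30,5],[-36,30,5.]])
S=np.array([[282+395/12,138+105/12],[282+567/12,138+167/12],[282+383/12,138+170/12],[282+552/12,138+228/12]])-.5
def res(p,use="ts"):
    X=Tp@Rlid(p[3]).T+p[:3]; r=[]
    if "t" in use: r.append((proj("top",X)-T).ravel()*1.2)
    if "s" in use: r.append((proj("side",X)-S).ravel())
    return np.concatenate(r)
for use in("ts","t","s"):
    s=least_squares(res,[555,-200,105,np.radians(88)],args=(use,)); 
    p=s.x; h=Rlid(p[3])@[-42,0,29]+p[:3]; zt=p[2]+(Rlid(p[3])@[0,0,5])[2]
    print(use,p[:3].round(1),np.degrees(p[3]).round(2),"handle",h.round(1),"res",s.fun.round(1))
for n in("top","side"):
    d=np.load(f"pics/{n}A.npy"); P=cloud(n,d); Q=P[d>0]
    m=(np.abs(Q[:,0]-555)<150)&(np.abs(Q[:,1]+190)<200); Q=Q[m]; b=np.median(Q[np.abs(Q[:,2])<8][:,2])
    L=Q[(Q[:,0]>520)&(Q[:,0]<585)&(Q[:,1]>-235)&(Q[:,1]<-140)&(Q[:,2]>90)]
    for _ in range(6):
        A=np.c_[L[:,0]-555,L[:,1]+190,np.ones(len(L))]; c=np.linalg.lstsq(A,L[:,2],rcond=None)[0]; r=L[:,2]-A@c; L=L[np.abs(r)<4]
    print(n,b.round(2),c.round(4),r.std().round(2),"z corr",(c[2]-b).round(2),np.degrees(np.arctan2(c[1],c[0])).round(1))
    h=(Q[:,2]-(c[0]*(Q[:,0]-555)+c[1]*(Q[:,1]+190)+c[2]))*np.cos(np.radians(12))
    for nm,m in {"near":(Q[:,0]>502)&(Q[:,0]<514)&(Q[:,1]>-205)&(Q[:,1]<-130),"far":(Q[:,0]>602)&(Q[:,0]<614)&(Q[:,1]>-205)&(Q[:,1]<-130),
      "handle":(Q[:,0]>535)&(Q[:,0]<575)&(Q[:,1]>-264)&(Q[:,1]<-252)}.items():
        x=h[m]; x=x[(x>6)&(x<30)]; print("  ",nm,len(x),np.percentile(x,[10,25,50,75,90]).round(1))
E
```

```text
ts [ 554.9 -208.6   97.5] 88.25 handle [ 553.5 -255.7  117.1] res [ 0.2 -0.3 -0.  -0.6 -0.2  0.8 -0.1 -0.1 -0.  -0.5  0.2 -0.3 -0.1  0.1
  0.3  0.7]
t [ 553.2 -203.2  117.3] 88.18 handle [ 551.7 -250.3  136.9] res [ 0.3 -0.5  0.  -0.3 -0.2  0.6 -0.1  0.2]
s [ 590.  -283.9   38.2] 90.37 handle [ 590.3 -331.    57.8] res [ 0.1 -0.1 -0.2 -0.4  0.1  0.2  0.   0.3]
top 1.14 [8.90000e-03 2.11300e-01 1.10738e+02] 0.93 z corr 109.6 87.6
   near 145 [12.1 12.5 13.1 13.8 14.2]
   far 135 [11.7 12.4 13.  13.6 14. ]
   handle 60 [23.  23.3 24.  24.6 25.2]
side -1.53 [1.030000e-02 2.142000e-01 1.078758e+02] 0.95 z corr 109.41 87.2
   near 30 [12.3 12.5 13.1 13.4 13.7]
   far 27 [11.8 12.4 13.  13.4 13.6]
   handle 12 [22.9 23.4 24.  24.2 24.6]
```

```bash
cat >> h.py <<'E'
from scipy.spatial.transform import Rotation as Ro
def to(psi,th,pos):
    "delta from measured to the tool pose over a lid with yaw psi deg, slope th deg, TCP pos"
    s=ctrl.read_state(); R=Rlid(np.radians(psi),np.radians(th)); T=np.c_[-R[:,1],-R[:,0],-R[:,2]]
    C=Ro.from_euler("xyz",s["tool_rot"]); d=Ro.from_matrix(T)*C.inv()
    print("t",round(s["clock"],2),"pos",s["eef_pos"].round(2),"dpos",(np.array(pos)-s["eef_pos"]).round(2),"drot",d.as_rotvec().round(4),"F",s["force"].round(2),"w",round(s["width"],1))
    return R
E
python3 - <<'E'
from h import *
to(88.1,12,[552.9,-265,167])
E
```

```text
t 0.7 pos [ 184.56 -623.29  239.36] dpos [368.34 358.29 -72.36] drot [ 0.2087  0.0268 -0.3198] F [ 0.41 -0.19 -0.49] w 85.5
```

Emit:
{"fn": "step_arm", "kwargs": {
  "deltas": [
    [[0.4,26,25,0,0.015,0.002,-0.023],[0.4,26,25,0,0.015,0.002,-0.023],[0.4,26,25,0,0.015,0.002,-0.023],[0.4,26,25,0,0.015,0.002,-0.023],[0.4,26,25,0,0.015,0.002,-0.023],[0.4,26,25,0,0.015,0.002,-0.023],[0.4,26,25,0,0.015,0.002,-0.023],[0.4,26,25,0,0.015,0.002,-0.023],[0.4,26,25,0,0.015,0.002,-0.023],[0.4,26,25,0,0.015,0.002,-0.023]]
  ]
}}

```text
clock: 1.53
eef_pos: [445.7, -372.0, 239.5]
tool_rot: [-2.99, -0.006, 0.056]
force: [-0.5, -0.8, 0.5]
width: 34.2
```

Emit:
{"fn": "step_arm", "kwargs": {
  "deltas": [
    [[0.4,26,25,-8,0.015,0.002,-0.023],[0.4,26,25,-12,0.015,0.002,-0.023],[0.4,26,25,-12,0.015,0.002,-0.023],[0.4,26,25,-12,0.015,0.002,-0.023],[0.4,4,8,-12,0,0,0],[0.4,0,0,-10,0,0,0],[0.4,0,0,0,0,0,0],[0.4,0,0,0,0,0,0],[0.4,0,0,0,0,0,0]]
  ]
}}

```text
clock: 2.28
eef_pos: [551.6, -267.7, 173.9]
tool_rot: [-2.932, 0.001, -0.038]
force: [0.0, -0.9, -0.1]
width: 34.1
```

```bash
python3 - <<'E'
from h import *
to(88.1,12,[552.9,-265,167])
grab("side","s1"); grab("top","t1")
a=cv2.imread("pics/s1.png")[90:210,250:410]; cv2.imwrite("pics/s1c.png",cv2.resize(a,None,fx=5,fy=5))
E
```

```text
t 2.28 pos [ 551.59 -267.7   173.93] dpos [ 1.31  2.7  -6.93] drot [ 0.0003 -0.0012  0.0052] F [ 0.03 -0.93 -0.11] w 34.1
```

View pics/s1c.png

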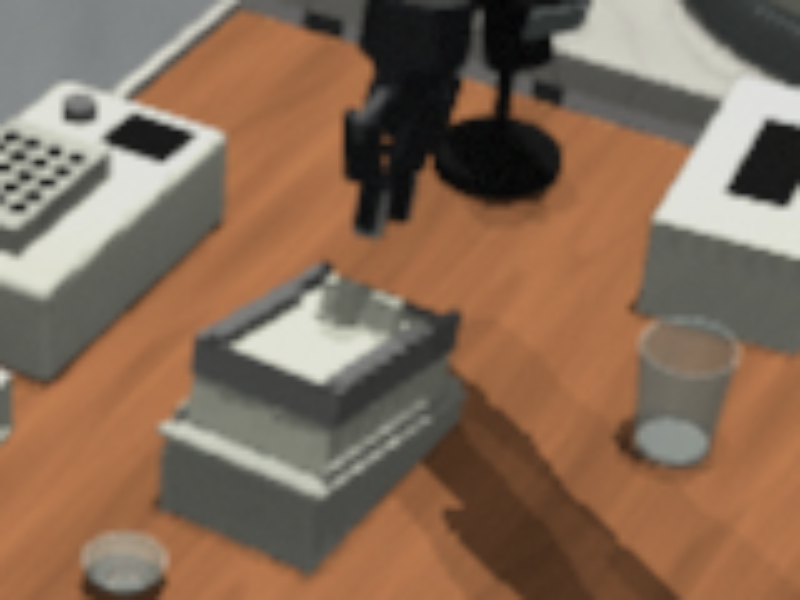

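Emit:
{"fn": "step_arm", "kwargs": {
  "deltas": [
    [[0.4,0.8,5,-21,0,-0.001,0.003],[0.4,0.7,5,-20,0,0,0.002],[0.4,0,0,0,0,0,0],[0.4,0,0,0,0,0,0]]
  ]
}}

```text
clock: 2.72
eef_pos: [553.4, -255.5, 132.4]
tool_rot: [-2.93, 0.001, -0.031]
force: [0.8, 0.3, 1.2]
width: 33.7
```

```bash
python3 - <<'E'
from h import *
to(88.1,12,[553.3,-252.5,108.5])
grab("side","s2"); grab("top","t2")
a=cv2.imread("pics/s2.png")[110:190,270:370]; b=cv2.imread("pics/t2.png")[160:240,350:450]
cv2.imwrite("pics/st2.png",np.vstack([cv2.resize(a,None,fx=3.7,fy=3.7,interpolation=2),cv2.resize(b,None,fx=3.7,fy=3.7,interpolation=2)]))
for n in("top","side"): print(n,proj(n,np.array([[553.3,-257.7,133.]])).round(1))
E
```

```text
t 2.72 pos [ 553.4  -255.55  132.35] dpos [ -0.1    3.05 -23.85] drot [-0.0021 -0.0014 -0.0022] F [0.8  0.25 1.19] w 33.7
top [[405.4 201.9]]
side [[323. 144.]]
```

View pics/st2.png

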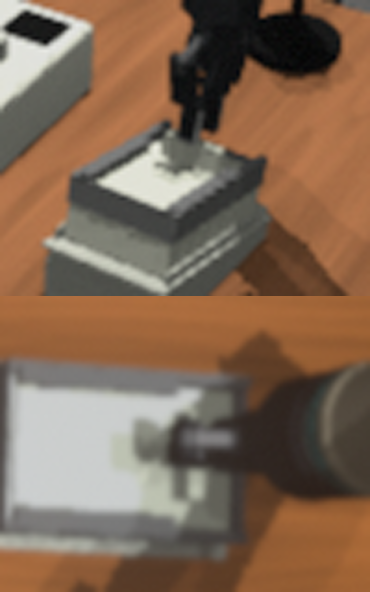

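Emit:
{"fn": "step_arm", "kwargs": {
  "deltas": [
    [[0.4,0,-1.5,-6,0,0,0],[0.4,0,1.5,-6,0,0,0],[0.4,-0.3,1.5,-6,-0.001,-0.001,-0.001],[0.4,-0.2,1.3,-5.8,-0.001,0,-0.001],[0.4,0,0,0,0,0,0],[0.4,0,0,0,0,0,0]]
  ]
}}

```text
clock: 3.32
eef_pos: [553.2, -252.0, 108.0]
tool_rot: [-2.932, 0.0, -0.032]
force: [0.1, 0.4, 0.2]
width: 34.2
```

```bash
python3 - <<'E'
from h import *
to(88.1,12,[553.3,-252.5,108.5])
grab("side","s3")
a=cv2.imread("pics/s3.png")[120:190,280:360]
cv2.imwrite("pics/s3c.png",cv2.resize(a,None,fx=8,fy=8,interpolation=2))
E
```

```text
t 3.32 pos [ 553.22 -251.98  107.96] dpos [ 0.08 -0.52  0.54] drot [-0.0003 -0.0003 -0.0012] F [0.08 0.37 0.24] w 34.2
```

View pics/s3c.png

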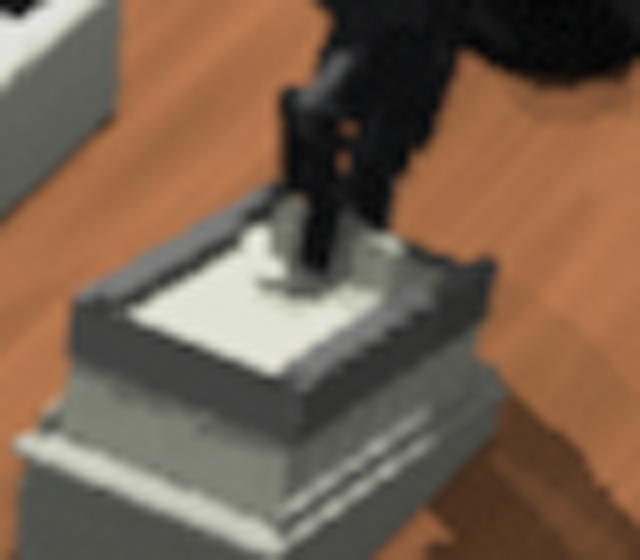

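Emit:
{"fn": "step_arm", "kwargs": {
  "deltas": [
    [[0.24,0,0,0.5,0,0,0],[0.24,0,0,0,0,0,0],[0.2,0,0,0,0,0,0],[0.2,0,0,0,0,0,0]]
  ]
}}

```text
clock: 3.7
eef_pos: [553.7, -252.6, 109.2]
tool_rot: [-2.933, -0.001, -0.032]
force: [-0.5, 0.2, 0.1]
width: 16.9
```

Emit:
{"fn": "step_arm", "kwargs": {
  "deltas": [
    [[0.18,0,0,0,0,0,0],[0.18,0,0,0,0,0,0],[0.18,0,0,0,0,0,0]]
  ]
}}

```text
clock: 3.95
eef_pos: [553.5, -252.5, 109.0]
tool_rot: [-2.933, -0.001, -0.032]
force: [0.7, 1.0, 0.4]
width: 15.6
```

Emit:
{"fn": "step_arm", "kwargs": {
  "deltas": [
    [[0.16,0,0,0,0,0,0],[0.16,0,0,0,0,0,0],[0.16,0,0,0,0,0,0]]
  ]
}}

```text
clock: 4.2
eef_pos: [553.5, -252.4, 109.0]
tool_rot: [-2.932, -0.001, -0.032]
force: [0.3, 0.2, -0.1]
width: 14.0
```

Emit:
{"fn": "step_arm", "kwargs": {
  "deltas": [
    [[0.15,0,0,0,0,0,0],[0.15,0,0,0,0,0,0],[0.15,0,0,0,0,0,0]]
  ]
}}

```text
clock: 4.45
eef_pos: [553.6, -252.4, 109.0]
tool_rot: [-2.932, -0.001, -0.032]
force: [0.1, 0.3, -0.5]
width: 12.9
```

Emit:
{"fn": "step_arm", "kwargs": {
  "deltas": [
    [[0.13,0,0,0,0,0,0],[0.13,0,0,0,0,0,0],[0.13,0,0,0,0,0,0]]
  ]
}}

```text
clock: 4.7
eef_pos: [553.6, -252.6, 109.1]
tool_rot: [-2.933, -0.001, -0.032]
force: [-0.5, 0.0, -0.2]
width: 11.8
```

Emit:
{"fn": "step_arm", "kwargs": {
  "deltas": [
    [[0.05,0,0,0,0,0,0],[0,0,0,0,0,0,0],[0,0,0,0,0,0,0],[0,0,0,0,0,0,0],[0,0,0,0,0,0,0]]
  ]
}}

```text
clock: 5.12
eef_pos: [553.6, -252.7, 109.1]
tool_rot: [-2.933, -0.001, -0.032]
force: [-0.6, -0.6, 1.6]
width: 10.8
```

```bash
python3 - <<'E'
from h import *
from h import *
to(88.1,12,[553.3,-252.5,108.5]); s=ctrl.read_state(); print(s["force"],s["torque"])
E
```

```text
t 5.12 pos [ 553.6  -252.68  109.14] dpos [-0.3   0.18 -0.64] drot [ 0.0008  0.001  -0.0007] F [-0.6  -0.59  1.6 ] w 10.8
[-0.59974256 -0.58750589  1.59763234] [-0.16964446 -0.00137627 -0.02872927]
```

Emit:
{"fn": "step_arm", "kwargs": {
  "deltas": [
    [[0,0,0,1.4,-0.0114,0.0004,0],[0,0,-0.1,1.4,-0.0114,0.0004,0],[0,0,0,1.4,-0.0114,0.0004,0],[0,0,0,0,0,0,0],[0,0,0,0,0,0,0]]
  ]
}}

```text
clock: 5.53
eef_pos: [553.6, -251.8, 113.3]
tool_rot: [-2.967, -0.001, -0.031]
force: [0.4, 0.4, -0.3]
width: 10.5
```

```bash
python3 - <<'E'
from h import *
to(88.1,12,[553.3,-252.5,108.5]); s=ctrl.read_state(); print(s["force"],s["torque"])
E
```

```text
t 5.53 pos [ 553.64 -251.79  113.32] dpos [-0.34 -0.71 -4.82] drot [ 0.0344 -0.0005 -0.0019] F [ 0.43  0.36 -0.33] w 10.5
[ 0.429031    0.35933446 -0.32702669] [-0.0652895  -0.06575529 -0.03729323]
```

Emit:
{"fn": "step_arm", "kwargs": {
  "deltas": [
    [[0,0,-0.1,1.4,-0.0114,0.0004,0],[0,0,-0.1,1.4,-0.0114,0.0004,0],[0,0,-0.1,1.4,-0.0114,0.0004,0],[0,0,0,0,0,0,0],[0,0,0,0,0,0,0]]
  ]
}}

```text
clock: 5.95
eef_pos: [553.7, -252.4, 117.5]
tool_rot: [-3.001, -0.001, -0.032]
force: [-0.1, 0.3, -0.7]
width: 10.3
```

```bash
python3 - <<'E'
from h import *
to(88.1,8.08,[553.6,-252.9,117.5]); s=ctrl.read_state(); print(s["force"],s["torque"])
grab("side","s4"); grab("top","t4")
a=cv2.imread("pics/s4.png")[120:190,280:360]
cv2.imwrite("pics/s4c.png",cv2.resize(a,None,fx=8,fy=8,interpolation=2))
s=ctrl.read_state(); print(s["eef_pos"])
E
```

```text
t 5.95 pos [ 553.65 -252.44  117.54] dpos [-0.05 -0.46 -0.04] drot [ 0.0006  0.0006 -0.0016] F [-0.1   0.27 -0.65] w 10.3
[-0.09689329  0.26791814 -0.65162712] [ 0.00616726 -0.0037785  -0.00616265]
[ 553.53019271 -252.75432921  117.40036613]
```

View pics/s4c.png

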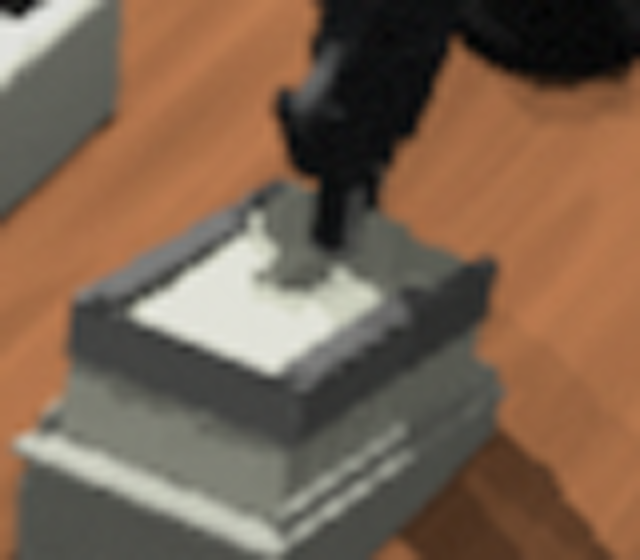

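```bash
cat >> h.py <<'E'
def plane(n,k=6,xr=(520,585),yr=(-225,-140),zr=(90,140),c0=(555,-190)):
    D=[ctrl.get_image(n)[1] for _ in range(k)]; d=np.nanmedian(np.where(np.array(D)>0,D,np.nan),0); Q=cloud(n,np.nan_to_num(d))[d>0]
    L=Q[(Q[:,0]>xr[0])&(Q[:,0]<xr[1])&(Q[:,1]>yr[0])&(Q[:,1]<yr[1])&(Q[:,2]>zr[0])&(Q[:,2]<zr[1])]
    for _ in range(6):
        A=np.c_[L[:,0]-c0[0],L[:,1]-c0[1],np.ones(len(L))]; c=np.linalg.lstsq(A,L[:,2],rcond=None)[0]; r=L[:,2]-A@c; L=L[np.abs(r)<4]
    return c,len(L),r.std()
E
python3 - <<'E' 2>/dev/null
from h import *
for n in("top","side"):
    c,m,s=plane(n); b=1.14 if n=="top" else -1.53
    print(n,c.round(4),(c[2]-b).round(2),m,s.round(2),np.degrees(np.arctan(np.hypot(c[0],c[1]))).round(2))
E
```

```text
top [2.000000e-03 1.404000e-01 1.146578e+02] 113.52 824 0.94 7.99
side [-7.000000e-04  1.441000e-01  1.119163e+02] 113.45 213 1.06 8.2
```

```bash
python3 - <<'E'
from h import *
K,R,t=cam("top"); im=cv2.imread("pics/topA.png").astype(float); sat=im[...,2]-im[...,0]
C=-R.T@t
def onplane(u,v,h):  # plane h above lid top plane (uncorrected cam frame)
    ray=R.T@np.array([(u-K[0,2])/K[0,0],(v-K[1,2])/K[1,1],1]); n=np.array([-.0089,-.2113,1]); n/=np.linalg.norm(n)
    p0=np.array([555,-190,110.74])+n*h; s=((p0-C)@n)/(ray@n); return C+s*ray
def fit(img,us,vr,thr,h,name,rising):
    pts=[]
    for u in us:
        col=img[vr[0]:vr[1],u]; 
        for i in range(len(col)-1):
            a,b=col[i],col[i+1]
            if (a-thr)*(b-thr)<0 and ((b>a)==rising): pts.append(onplane(u,vr[0]+i+(thr-a)/(b-a),h)); break
    P=np.array(pts); 
    for _ in range(3):
        c=np.polyfit(P[:,1],P[:,0],1); r=P[:,0]-np.polyval(c,P[:,1]); P=P[np.abs(r)<1.5*max(r.std(),.3)+.3]
    print(name,len(P),"yaw",(90-np.degrees(np.arctan(c[0]))).round(2),"x at -200",np.polyval(c,-200).round(1),"res",r.std().round(2), "y ends",P[:,1].max().round(),P[:,1].min().round())
for lo in (354,):
    fit(sat,range(354,414),(170,186),25,13,"far outer",False)
g=im.mean(2)
fit(g,range(356,396),(208,222),150,13,"near groove inner",False)
fit(g,range(356,396),(180,192),150,9,"far groove inner",True)
fit(sat,range(345,400),(226,236),25,0,"dock near",True)
E
```

```text
far outer 57 yaw 87.49 x at -200 611.5 res 0.14 y ends -130.0 -287.0
near groove inner 39 yaw 87.6 x at -200 513.3 res 0.46 y ends -137.0 -236.0
far groove inner 35 yaw 87.41 x at -200 596.1 res 0.26 y ends -136.0 -239.0
dock near 55 yaw 87.55 x at -200 487.7 res 0.24 y ends -108.0 -251.0
```

Emit:
{"fn": "step_arm", "kwargs": {
  "deltas": [
    [[0,-0.5,0,0,0,0,-0.005],[0,-0.5,0,0,0,0,-0.005],[0,0,0,0,0,0,0],[0,0,0,0,0,0,0],[0,0,0,0,0,0,0]]
  ]
}}

```text
clock: 7.07
eef_pos: [552.5, -253.0, 117.4]
tool_rot: [-3.001, -0.001, -0.042]
force: [-0.1, -1.4, -0.3]
width: 10.4
```

```bash
python3 - <<'E'
from h import *
to(87.5,8.08,[552.6,-252.9,117.5]); s=ctrl.read_state(); print(s["force"],s["torque"])
E
```

```text
t 7.07 pos [ 552.47 -253.    117.42] dpos [0.13 0.1  0.08] drot [ 0.0007  0.0005 -0.0014] F [-0.1  -1.39 -0.26] w 10.4
[-0.09508762 -1.38817806 -0.26357647] [-0.18516549 -0.00620465  0.0268454 ]
```

Emit:
{"fn": "step_arm", "kwargs": {
  "deltas": [
    [[0,-0.11,-2.47,-0.35,0,0,0],[0,-0.11,-2.47,-0.35,0,0,0],[0,-0.11,-2.47,-0.35,0,0,0],[0,-0.11,-2.47,-0.35,0,0,0],[0,0,0,0,0,0,0]]
  ]
}}

```text
clock: 7.48
eef_pos: [551.8, -263.8, 115.8]
tool_rot: [-3.002, -0.0, -0.043]
force: [0.8, -0.2, -0.8]
width: 10.8
```

```bash
python3 - <<'E'
from h import *
to(87.5,8.08,[552.2,-262.9,116.1]); s=ctrl.read_state(); print(s["force"],s["torque"])
E
```

```text
t 7.48 pos [ 551.82 -263.82  115.82] dpos [0.38 0.92 0.28] drot [ 0.0012  0.0004 -0.0003] F [ 0.84 -0.25 -0.81] w 10.8
[ 0.83804169 -0.24793305 -0.81150909] [-0.27654094  0.0245356  -0.05537336]
```

Emit:
{"fn": "step_arm", "kwargs": {
  "deltas": [
    [[0,-0.17,-3.96,-0.56,0,0,0],[0,-0.17,-3.96,-0.56,0,0,0],[0,-0.17,-3.96,-0.56,0,0,0],[0,-0.17,-3.96,-0.56,0,0,0],[0,-0.17,-3.96,-0.56,0,0,0],[0,-0.17,-3.96,-0.56,0,0,0],[0,0,0,0,0,0,0]]
  ]
}}

```text
clock: 8.07
eef_pos: [550.7, -288.0, 112.5]
tool_rot: [-3.002, -0.0, -0.044]
force: [-0.8, -0.4, -0.7]
width: 10.5
```

```bash
python3 - <<'E'
from h import *
to(87.5,8.08,[551.1,-286.7,112.7]); s=ctrl.read_state(); print(s["force"],s["torque"])
grab("side","s5"); grab("top","t5")
a=cv2.imread("pics/s5.png")[110:210,260:360]; b=cv2.imread("pics/t5.png")[160:240,330:430]
cv2.imwrite("pics/st5.png",np.hstack([cv2.resize(a,(390,390),interpolation=2),cv2.resize(b,(400,390),interpolation=2)]))
E
```

```text
t 8.07 pos [ 550.74 -287.99  112.48] dpos [0.36 1.29 0.22] drot [ 0.0015  0.0004 -0.0001] F [-0.79 -0.41 -0.71] w 10.5
[-0.79443433 -0.41119168 -0.70527968] [-0.23162497  0.02405346  0.02805378]
```

View pics/st5.png

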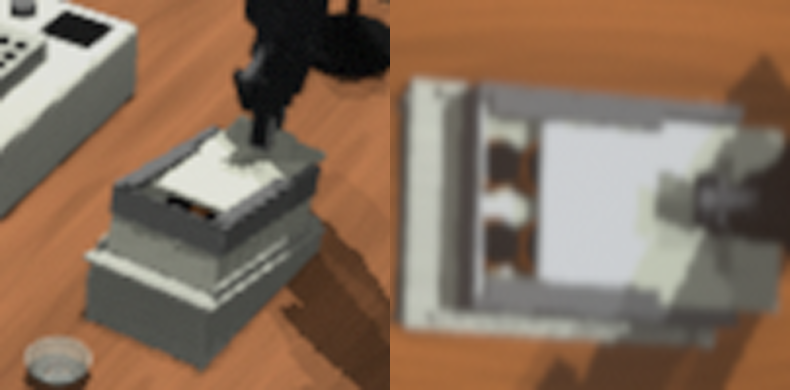

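Emit:
{"fn": "step_arm", "kwargs": {
  "deltas": [
    [[0,-0.2,-4.45,-0.63,0,0,0],[0,-0.2,-4.45,-0.63,0,0,0],[0,-0.2,-4.45,-0.63,0,0,0],[0,-0.2,-4.45,-0.63,0,0,0],[0,-0.2,-4.45,-0.63,0,0,0],[0,-0.2,-4.45,-0.63,0,0,0],[0,-0.2,-4.45,-0.63,0,0,0],[0,-0.2,-4.45,-0.63,0,0,0],[0,-0.2,-4.45,-0.63,0,0,0],[0,0,0,0,0,0,0]]
  ]
}}

```text
clock: 9.0
eef_pos: [548.9, -328.1, 106.8]
tool_rot: [-3.002, -0.0, -0.044]
force: [0.5, 0.0, -0.5]
width: 10.3
```

```bash
python3 - <<'E'
from h import *
to(87.5,8.08,[549.3,-326.7,107.0]); s=ctrl.read_state(); print(s["force"],s["torque"])
E
```

```text
t 9.0 pos [ 548.87 -328.1   106.8 ] dpos [0.43 1.4  0.2 ] drot [ 0.0015  0.0004 -0.0001] F [ 0.53  0.03 -0.48] w 10.3
[ 0.52656425  0.02870713 -0.4759456 ] [-0.25869475 -0.00072594 -0.00873263]
```

Emit:
{"fn": "step_arm", "kwargs": {
  "deltas": [
    [[0,-0.22,-4.95,-0.7,0,0,0],[0,-0.22,-4.95,-0.7,0,0,0],[0,-0.22,-4.95,-0.7,0,0,0],[0,-0.22,-4.95,-0.7,0,0,0],[0,-0.22,-4.95,-0.7,0,0,0],[0,-0.22,-4.95,-0.7,0,0,0],[0,-0.22,-4.95,-0.7,0,0,0],[0,-0.22,-4.95,-0.7,0,0,0],[0,-0.22,-4.95,-0.7,0,0,0],[0,-0.22,-4.95,-0.7,0,0,0]]
  ]
}}

```text
clock: 9.83
eef_pos: [547.0, -376.6, 99.9]
tool_rot: [-3.001, -0.0, -0.042]
force: [-0.0, -1.1, -1.0]
width: 10.9
```

Emit:
{"fn": "step_arm", "kwargs": {
  "deltas": [
    [[0,-0.22,-4.95,-0.7,0,0,0],[0,0,0,0,0,0,0]]
  ]
}}

```text
clock: 10.0
eef_pos: [546.4, -382.7, 99.1]
tool_rot: [-3.002, -0.0, -0.044]
force: [-1.2, -0.5, -1.4]
width: 10.4
```

```bash
python3 - <<'E'
from h import *
to(87.5,8.08,[547,-381,99]); s=ctrl.read_state(); print(s["force"],s["torque"])
grab("side","s6"); grab("top","t6")
a=cv2.imread("pics/s6.png")[90:210,250:400]; b=cv2.imread("pics/t6.png")[150:250,330:460]
cv2.imwrite("pics/st6.png",np.vstack([cv2.resize(a,(375,300),interpolation=2),cv2.resize(b,(375,290),interpolation=2)]))
E
```

```text
t 10.0 pos [ 546.37 -382.73   99.09] dpos [ 0.63  1.73 -0.09] drot [ 0.0017  0.0003 -0.    ] F [-1.23 -0.53 -1.38] w 10.4
[-1.22930124 -0.5299436  -1.38015929] [-0.19288392  0.05888924  0.01873939]
```

View pics/st6.png

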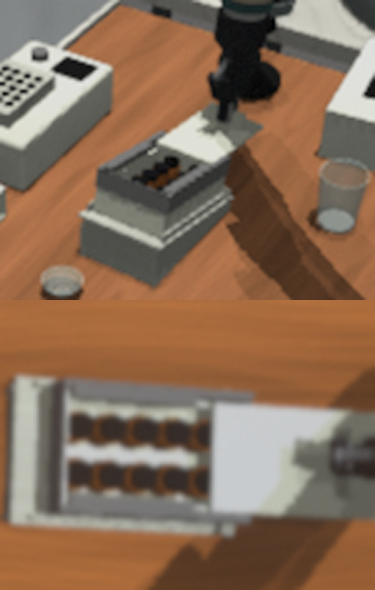

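View pics/t6.png

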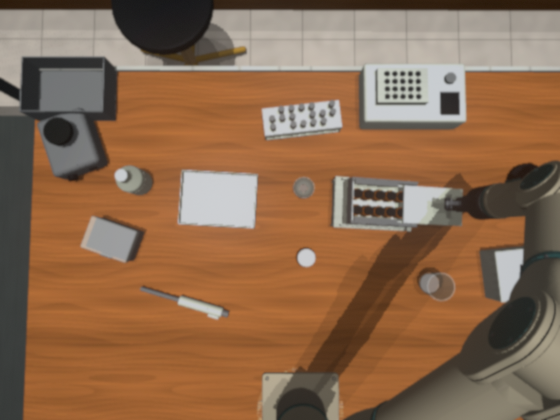

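Emit:
{"fn": "step_arm", "kwargs": {
  "deltas": [
    [[0,0,0,5,0,0,0],[0,0,0,8,0,0,0],[0,0,0,12,0,0,0],[0,0,0,15,0,0,0],[0,0,0,20,0,0,0],[0,0,0,20,0,0,0],[0,0,0,20,-0.035,0.0015,0],[0,0,0,20,-0.035,0.0015,0],[0,0,0,20,-0.035,0.0015,0],[0,0,0,10,-0.035,0.0015,0]]
  ]
}}

```text
clock: 10.93
eef_pos: [548.1, -381.7, 253.9]
tool_rot: [3.138, -0.006, -0.042]
force: [0.8, -0.4, -0.5]
width: 10.9
```

```bash
python3 - <<'E'
from h import *
to(87.5,0,[547,-381,249]); s=ctrl.read_state(); print(s["force"],s["torque"],s["qpos"].round(2))
im=cv2.imread("pics/topA.png"); cv2.imwrite("pics/pan.png",cv2.resize(im[160:240,170:270],None,fx=7,fy=7,interpolation=0))
d=np.load("pics/topA.npy"); P=cloud("top",d); f=P[178:222,190:248].reshape(-1,3); print("floor z",np.median(f[:,2]))
for n,uv in {"dish":(304,187),"jar":(306,257),"rack":(302,118),"buffer":(125,177)}.items(): print(n,P[uv[1],uv[0]].round())
E
```

```text
t 10.93 pos [ 548.1  -381.67  253.91] dpos [-1.1   0.67 -4.91] drot [ 0.0041  0.0055 -0.0014] F [ 0.84 -0.38 -0.49] w 10.9
[ 0.83528928 -0.37979399 -0.48935358] [-0.0666722  -0.00252886  0.01386414] [ 0.49  0.64  0.13  1.45 -0.09  1.05 -0.97]
floor z 3.6378216092206017
dish [605. -14.   6.]
jar [413. -16.  47.]
rack [787.  -6.  53.]
buffer [612. 433. 152.]
```

View pics/pan.png

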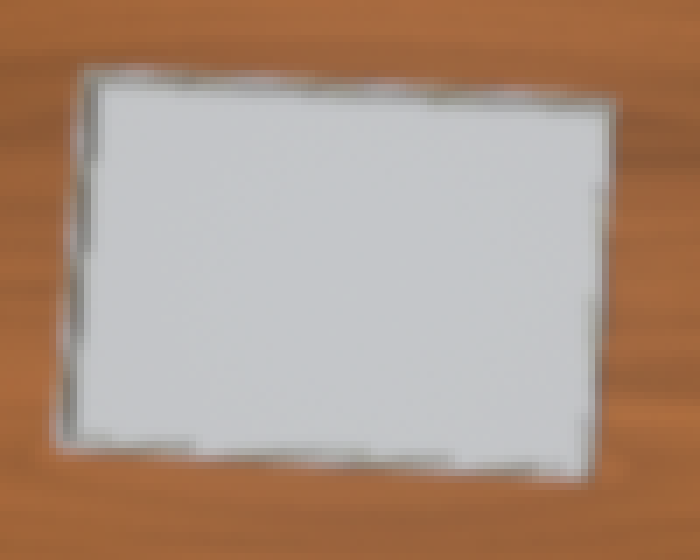

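```bash
python3 - <<'E'
from h import *
K,R,t=cam("top"); C=-R.T@t
P=[]
for x,y in[(80,68),(617,98),(593,482),(52,448)]:
    u,v=170+x/7-.5,160+y/7-.5; ray=R.T@np.array([(u-K[0,2])/K[0,0],(v-K[1,2])/K[1,1],1]); s=(21-C[2])/ray[2]; P.append(C+s*ray)
P=np.array(P); print(P.round(1),P.mean(0).round(1)); a,b,c,d=P
e=(a-b)+(d-c); print("len",np.linalg.norm(a-b),np.linalg.norm(d-c),np.linalg.norm(b-c),"yaw",np.degrees(np.arctan2(e[1],e[0])))
E
```

```text
[[651.9 326.3  21. ]
 [640.4 115.   21. ]
 [489.5 123.6  21. ]
 [502.4 334.8  21. ]] [571.1 224.9  21. ]
len 211.68657386822562 211.57939455341122 151.18866518266913 yaw 86.69137670198577
```

Emit:
{"fn": "step_arm", "kwargs": {
  "deltas": [
    [[0,0.5,10,-1,0.002,0.003,0],[0,0.8,20,-1,0.002,0.003,0],[0,1,28,0,0,0,-0.001],[0,1,30,0,0,0,-0.001],[0,1,30,0,0,0,-0.001],[0,1,30,0,0,0,-0.001],[0,1,30,0,0,0,-0.001],[0,1,30,0,0,0,-0.001],[0,1,30,0,0,0,-0.001],[0,1,30,0,0,0,-0.001]]
  ]
}}

```text
clock: 11.77
eef_pos: [555.3, -110.7, 247.2]
tool_rot: [-3.136, 0.007, -0.05]
force: [0.9, 0.4, -1.1]
width: 10.8
```

Emit:
{"fn": "step_arm", "kwargs": {
  "deltas": [
    [[0,1,30,0,0,0,-0.001],[0,1,30,0,0,0,-0.001],[0,1,30,0,0,0,-0.001],[0,1,30,0,0,0,-0.001],[0,1,30,0,0,0,-0.001],[0,1,30,0,0,0,0],[0,1,30,0,0,0,0],[0,1,28,0,0,0,0],[0,1,20,0,0,0,0],[0,1,10,0,0,0,0]]
  ]
}}

```text
clock: 12.6
eef_pos: [564.7, 159.7, 247.0]
tool_rot: [-3.135, 0.008, -0.05]
force: [0.3, -0.1, -1.2]
width: 10.2
```

Emit:
{"fn": "step_arm", "kwargs": {
  "deltas": [
    [[0,0,0,-10,0,0,0],[0,0,0,-25,0,0,0],[0,0,0,-30,0,0,0],[0,0,0,-30,0,0,0],[0,0,0,-30,0,0,0],[0,0,0,-25,0,0,0],[0,0,0,-15,0,0,0],[0,0,0,0,0,0,0],[0,0,0,0,0,0,0],[0,0,0,0,0,0,0]]
  ]
}}

```text
clock: 13.43
eef_pos: [566.9, 153.8, 83.1]
tool_rot: [-3.138, 0.004, -0.057]
force: [1.0, -0.1, -0.0]
width: 10.8
```

```bash
python3 - <<'E' 2>/dev/null
from h import *
to(86.7,0,[568.6,183,20.6]); s=ctrl.read_state(); print(s["force"],s["torque"])
grab("side","s7"); im,d=grab("top","t7")
print(plane("top",4,(540,610),(215,290),(40,130),(571,240))[0])
a=cv2.imread("pics/s7.png")[190:310,170:320]; b=cv2.imread("pics/t7.png")[150:250,160:290]
cv2.imwrite("pics/st7.png",np.hstack([cv2.resize(a,(400,320),interpolation=2),cv2.resize(b,(400,320),interpolation=2)]))
E
```

```text
t 13.43 pos [566.86 153.84  83.06] dpos [  1.74  29.16 -62.46] drot [-0.0042 -0.0042 -0.0009] F [ 1.02 -0.07 -0.01] w 10.8
[ 1.0248968  -0.06699829 -0.00824288] [ 0.02171855 -0.09241504 -0.0065701 ]
[-4.64750718e-03 -3.23271363e-02  7.27756470e+01]
```

View pics/st7.png

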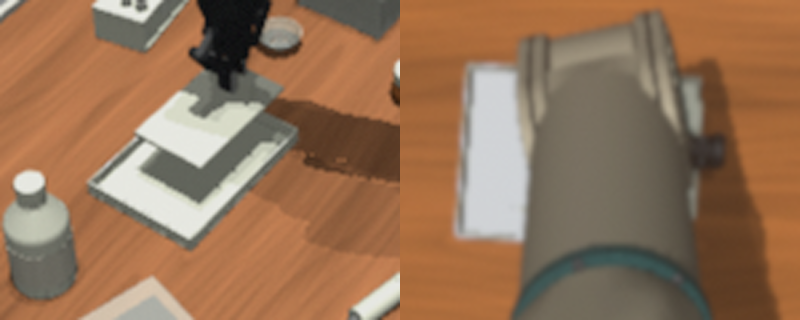

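Emit:
{"fn": "step_arm", "kwargs": {
  "deltas": [
    [[0,0.5,9,0,-0.002,-0.002,-0.001],[0,0.7,11,-5,-0.002,-0.002,0],[0,0.5,9,-10,0,0,0],[0,0,0,-10,0,0,0],[0,0,0,0,0,0,0],[0,0,0,0,0,0,0],[0,0,0,0,0,0,0]]
  ]
}}

```text
clock: 14.32
eef_pos: [567.7, 183.2, 56.8]
tool_rot: [3.141, 0.002, -0.057]
force: [0.1, -0.6, -1.1]
width: 10.6
```

```bash
python3 - <<'E' 2>/dev/null
from h import *
to(86.7,0,[568.6,183,20.6])
for n in ("top","side"):
  for yr in ((215,295),(240,295)): print(n,plane(n,4,(535,615),yr,(30,75),(571,240)))
grab("side","s8")
a=cv2.imread("pics/s8.png")[190:310,170:320]
cv2.imwrite("pics/s8c.png",cv2.resize(a,(750,600),interpolation=2))
E
```

```text
t 14.32 pos [567.71 183.23  56.8 ] dpos [  0.89  -0.23 -36.2 ] drot [ 0.0005 -0.0022 -0.0009] F [ 0.06 -0.57 -1.08] w 10.6
top (array([0., 0., 0.]), 0, np.float64(nan))
top (array([0., 0., 0.]), 0, np.float64(nan))
side (array([-3.23152847e-03, -6.50226609e-04,  4.29663814e+01]), 492, np.float64(1.2832869046514228))
side (array([-2.73645617e-04,  4.34149411e-03,  4.27229228e+01]), 351, np.float64(1.2994329064669614))
```

View pics/s8c.png

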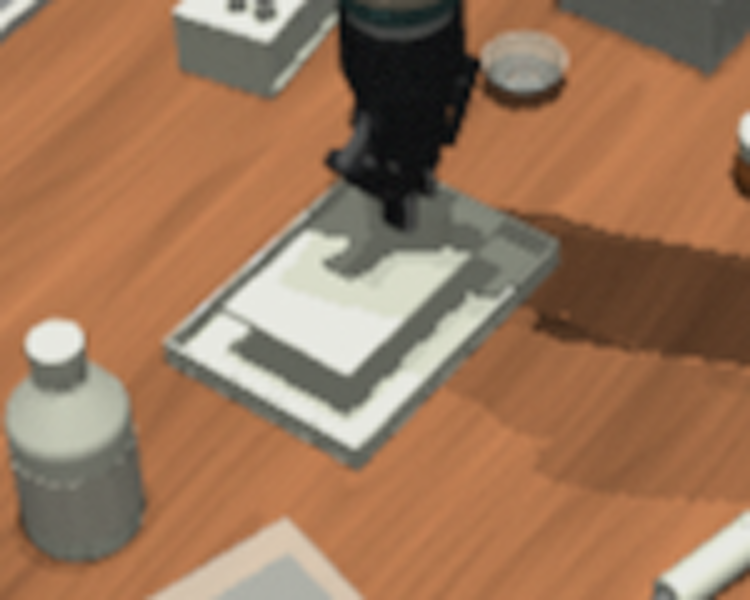

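Emit:
{"fn": "step_arm", "kwargs": {
  "deltas": [
    [[0,0.5,0,-6,0,-0.002,-0.001],[0,0.4,0,-8,0,0,0],[0,0,0,-7,0,0,0],[0,0,0,-5,0,0,0],[0,0,0,-4,0,0,0],[0,0,0,-2,0,0,0],[0,0,0,-1,0,0,0],[0,0,0,0,0,0,0],[0,0,0,0,0,0,0]]
  ]
}}

```text
clock: 15.92
eef_pos: [568.9, 184.0, 24.4]
tool_rot: [-3.141, -0.001, -0.057]
force: [-1.2, 0.3, -1.4]
width: 10.9
```

Emit:
{"fn": "step_arm", "kwargs": {
  "deltas": [
    [[0,0,0,-0.6,0,0,0],[0,0,0,-0.6,0,0,0],[0,0,0,-0.6,0,0,0],[0,0,0,0,0,0,0]]
  ]
}}

```text
clock: 16.25
eef_pos: [568.7, 184.0, 22.5]
tool_rot: [-3.141, -0.001, -0.057]
force: [-0.1, -1.0, -0.4]
width: 10.5
```

Emit:
{"fn": "step_arm", "kwargs": {
  "deltas": [
    [[0,0,0,-0.5,0,0,0],[0,0,0,-0.5,0,0,0],[0,0,0,0,0,0,0]]
  ]
}}

```text
clock: 16.5
eef_pos: [568.7, 184.0, 21.4]
tool_rot: [-3.141, -0.0, -0.057]
force: [0.1, -0.4, -1.3]
width: 10.8
```

Emit:
{"fn": "step_arm", "kwargs": {
  "deltas": [
    [[0,0,0,-0.5,0,0,0],[0,0,0,0,0,0,0]]
  ]
}}

```text
clock: 16.67
eef_pos: [568.8, 184.0, 21.0]
tool_rot: [-3.141, -0.001, -0.057]
force: [-0.1, 0.4, -0.8]
width: 10.7
```

Emit:
{"fn": "step_arm", "kwargs": {
  "deltas": [
    [[0,0,0,-0.4,0,0,0],[0,0,0,0,0,0,0]]
  ]
}}

```text
clock: 16.83
eef_pos: [568.8, 184.0, 20.9]
tool_rot: [-3.141, -0.001, -0.057]
force: [-0.6, -0.5, 3.3]
width: 10.7
```

Emit:
{"fn": "step_arm", "kwargs": {
  "deltas": [
    [[0,0,0,-0.2,0,0,0],[0,0,0,0,0,0,0]]
  ]
}}

```text
clock: 17.0
eef_pos: [568.8, 184.0, 20.9]
tool_rot: [-3.141, -0.001, -0.057]
force: [-1.4, -0.3, 5.7]
width: 11.0
```

```bash
python3 - <<'E' 2>/dev/null
from h import *
to(86.7,0,[568.6,183,20.6]); s=ctrl.read_state(); print(s["force"],s["torque"])
print(plane("side",6,(535,615),(215,290),(-5,30),(571,240)))
E
```

```text
t 17.0 pos [568.84 184.02  20.9 ] dpos [-0.24 -1.02 -0.3 ] drot [-0.0006  0.0008 -0.0004] F [-1.39 -0.27  5.74] w 11.0
[-1.39252833 -0.26819624  5.74487752] [-0.12636497  0.38537518  0.00742154]
(array([3.95665740e-03, 3.29516941e-03, 6.46199138e+00]), 463, np.float64(1.2574157433563928))
```

Emit:
{"fn": "step_arm", "kwargs": {
  "deltas": [
    [[0.1,0,0,0.2,0,0,0],[0.13,0,0,0,0,0,0],[0.16,0,0,0,0,0,0],[0.2,0,0,0,0,0,0],[0.3,0,0,0,0,0,0],[0.4,0,0,0,0,0,0],[0.4,0,0,0,0,0,0],[0.4,0,0,0,0,0,0]]
  ]
}}

```text
clock: 17.97
eef_pos: [568.7, 184.0, 20.5]
tool_rot: [-3.141, -0.0, -0.057]
force: [0.1, 0.2, -0.6]
width: 34.2
```

Emit:
{"fn": "step_arm", "kwargs": {
  "deltas": [
    [[0.4,0,0,3,0,0,0],[0.4,0,0,6,0,0,0],[0.4,0,0,10,0,0,0],[0.4,0,0,15,0,0,0],[0.4,0,0,25,0,0,0],[0.4,0,0,35,0,0,0],[0.4,0,0,35,0,0,0],[0.4,0,0,35,0,0,0],[0.4,0,0,35,0,0,0],[0.4,0,0,20,0,0,0]]
  ]
}}

```text
clock: 18.8
eef_pos: [570.3, 184.3, 245.0]
tool_rot: [-3.138, -0.007, -0.057]
force: [0.8, -0.1, 0.1]
width: 34.1
```

Emit:
{"fn": "step_arm", "kwargs": {
  "deltas": [
    [[0.4,-15,-15,0,0,0,0],[0.4,-15,-25,0,0,0,0],[0.4,-15,-30,0,0,0,0],[0.4,-15,-30,0,0,0,0],[0.4,-10,-30,0,0,0,0],[0.4,-10,-30,0,0,0,0],[0.4,-10,-20,0,0,0,0],[0.4,-5,-10,0,0,0,0],[0.4,0,0,0,0,0,0],[0.4,0,0,0,0,0,0]]
  ]
}}

```text
clock: 19.63
eef_pos: [474.3, -5.3, 240.3]
tool_rot: [-3.14, -0.002, -0.057]
force: [0.7, 0.2, 0.1]
width: 34.2
```

```bash
python3 - <<'E'
from h import *
grab("side","s9"); grab("top","t9"); s=ctrl.read_state(); print(s["eef_pos"],s["force"],s["width"])
E
```

```text
[474.69121926  -4.12304772 239.86055392] [-0.50101675  0.05917901 -0.04991846] 33.99892571708792
```

View pics/s9.png

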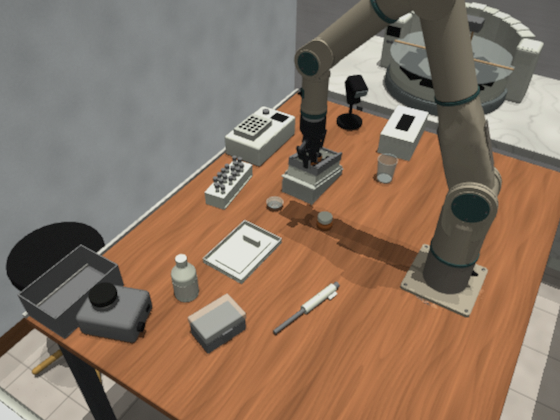

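View pics/t9.png

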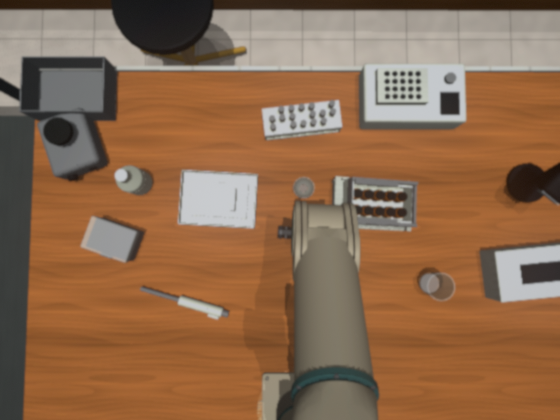

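```bash
python3 - <<'E' 2>/dev/null
from h import *
A=cv2.imread("pics/topA.png").astype(float); B=cv2.imread("pics/t9.png").astype(float)
for im,n in((A,"before"),(B,"after")):
    sat=im[...,2]-im[...,0]
    e=[]
    for u in(370,385,400,410):
        col=sat[170:186,u]; i=[k for k in range(15) if (col[k]-25)*(col[k+1]-25)<0][0]; e.append(round(170+i+(25-col[i])/(col[i+1]-col[i]),2))
    r=[]
    for v in(190,200,210,218):
        row=sat[v,405:430]; i=[k for k in range(24) if row[k]<25<=row[k+1]][-1]; r.append(round(405+i+(25-row[i])/(row[i+1]-row[i]),2))
    print(n,e,r)
d=np.load("pics/t9.npy");P=cloud("top",d); d0=np.load("pics/topA.npy");P0=cloud("top",d0)
m=np.zeros(d.shape,bool); m[181:184,360:398]=1; print("rim z",np.median(P[m][:,2]),np.median(P0[m][:,2]))
print(plane("side",6,(535,615),(215,290),(-5,30),(571,240)))
E
```

```text
before [np.float64(178.24), np.float64(179.54), np.float64(180.73), np.float64(181.36)] [np.float64(415.64), np.float64(415.34), np.float64(415.12), np.float64(414.84)]
after [np.float64(178.3), np.float64(179.6), np.float64(180.78), np.float64(181.44)] [np.float64(415.58), np.float64(415.28), np.float64(415.09), np.float64(414.75)]
rim z 124.27310171911986 124.03897104253747
(array([-3.11576454e-03, -5.61091135e-04,  6.46542302e+00]), 458, np.float64(1.274513877791349))
```

Tray edges agree with the start to under 0.1 px, and the lid lies flat on the pan floor.

```bash
python3 -c "
from cell import ctrl
print(ctrl.finish_job())"
```

```text
the job is handed in; nothing more can be done
None
```

The lid is off the tray and lies flat in the white pan, handle up. I handed the job in at about 20 s of the 69 s allowed; it reports no verdict.

- **Rim and tilt:** From the depth images I put the rim's rise at about 5.6 mm. That places the lip top about 9.4 mm above the ledges and the binding point at about 12.9 mm. I gripped the handle rib across its thickness and eased the low end up about 10.8 mm (3.9°).
- **Drawing out:** I drew the lid 130 mm along its own plane. Measured force stayed under 2 N at every check, with no sign of binding.
- **Setting down:** I lowered the lid onto the pan floor with light contact, about 6 N, then released it and moved the arm clear.

**Last checks:**
- **Lid:** It lies level within about 0.2°, with its underside at pan-floor height.
- **Tray:** Its edges are within 0.1 px of where they started (about 0.25 mm). The rim height differs by 0.2 mm, which is within the noise.
- **Other items:** In the final pictures they look unmoved. I compared those by eye only, and in the top picture the arm hid the jar.
- **Slip corrected:** I miscounted the carry and stopped 29 mm short of the pan's centre. I corrected this with the lid still well above the pan.
- **Disagreement:** One depth reading taken over the pan suggested a 1.9° droop in the lid. The arm partly hid the lid in that picture, and the side camera did not confirm the droop.

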